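# Wind in a microscope slide and hold the squash press down

### The job

Turn the hand crank of the squash press clockwise (seen from above), about two full turns, until the slide carriage is fully home against its stop under the plunger, and let go of the crank. Then push the plunger's round head straight down 10 mm, half its travel, so that the ring on its stem reaches the sleeve, never driving it to the bottom, as that would crush the specimen. Finish while your fingers still hold it down there, and leave everything else on the bench where it stands.

Things in the scene. Friction and masses are not known exactly. Their poses are not given: they have to be found in the camera images.
- press: white squash press, bolted down: base 150 (x) x 360 (y) x 24 mm; grey gearbox with hand crank at its -y end, column with overhanging arm (y 75 to 182, top 134 mm up) and upright plunger at its +y end. Origin on the bench; crank axis at press (0,-110) mm, plunger axis at (0,+100) mm. x: depth, away from the robot at yaw 0; y: crank to plunger; z up
- crank_axis (a point): point on the crank's upright axis, 80 mm above the bench, close to the top of the steel hub (28 mm diameter, top at 82 mm). The gearbox beneath is 85 x 85 mm and 62 mm high
- knob_top (a point): centre of the top of the crank's knob, 124 mm above the bench: an upright black cylinder, 18 mm diameter, 80 to 124 mm above the bench, that spins freely on its pin at the end of the steel crank arm (18 mm wide, top 79 mm above the bench), 45 mm from the crank axis. Circles round crank_axis as the crank turns
- crank (a joint): crank angle, rad, grows as it turns CLOCKWISE seen from above, winding the carriage towards the plunger; 0 to 14.5, where the carriage is fully home on its stop. At 0 and every 6.283 the knob is on the press's -x side of the crank axis. Starts between 0 and 3, so about two full turns remain. Needs about 2 to 4 N at the knob, stays where it is left
- carriage (a joint): travel of the aluminium slide carriage in m along press +y, driven by the crank through a lead screw, 6.2 mm per rad; 0 is fully out, 0.090 is fully home: against the rubber stops on the column, the slide centred under the plunger
- slide_centre (a point): centre of the glass slide's top, on the carriage (85 x 76 mm block, 27 to 49 mm above the bench)
- plunger (a joint): downward travel of the plunger in m: 0 up at rest, 0.020 bottomed. Sprung: 4 N to start it moving, then 0.5 N more for each mm (9 N at 10 mm, 14 N at the bottom); it rises by itself when let go
- plunger_top (a point): centre of the flat top of the plunger's round black head (40 mm diameter, 12 mm thick), 180 mm above the bench when up, 170 mm when pressed 10 mm. 26 mm of steel stem (14 mm diameter) shows below the head at rest; a thin black ring on it has its lower edge 10 mm above the steel sleeve, and just reaches the sleeve at 10 mm
- dropper: bystander, not to be moved: amber dropper bottle, 38 mm diameter, 75 mm tall, standing behind the press (far side). Origin: centre of its underside
- stain_jar: bystander, not to be moved: white screw-top jar, 60 mm diameter, 70 mm tall, standing behind the press (far side). Origin: centre of its underside
- cover_box: bystander, not to be moved: small white square box of cover glasses, 50 x 50 x 32 mm, in front of the press (robot's side). Origin: centre of its underside
- dish: bystander, not to be moved: clear round covered dish, 94 mm diameter, 16 mm tall, in front of the press (robot's side). Origin: centre of its underside
- slide_box: bystander, not to be moved: flat grey and white slide storage box, 100 x 170 x 35 mm, on the right of the bench. Origin: centre of its underside
- mouse: bystander, not to be moved: cream computer mouse, 110 x 60 mm, 34 mm tall, on the left of the bench. Origin: centre of its underside
- beaker: bystander, not to be moved: open glass beaker, 70 mm diameter, 85 mm tall, at the far left. Origin: centre of its underside

How it is judged:
By the outcome, as a careful person would: the job done as asked, in the order asked, and still so for the second after the job is handed in, while the arm keeps its last pose, push and grip.
It also fails if it takes over 58 s, if anything falls off the work surface, if the arm or the gripper's body presses on something with over 40 N, if the wrist force passes 120 N, or if a joint passes its speed limit or range.

### The arm

A 6-joint arm with a two-finger parallel gripper is mounted at the origin on the work surface. World frame = base frame: x ahead of the robot, y to its left, z up, the work surface at z = 0. Lengths are in m, angles in rad, forces in N, time in s.
With the tool pointing down it reaches from about 0.425 to 1.125 m from the base axis. Payload 14.9 kg.
Tool frame: the origin (TCP) lies at the very end of the fingers, on their centre line; the grasp point (between the pads) lies 19 mm behind it; x points along the fingers, z is the direction in which the jaws open and shut, and the axes are right-handed (so a half turn about x gives the same grasp; the last joint's range is limited). The gripper opens to 91 mm and grips with 3 to 60 N. Pads are 32 mm wide; open, the fingers measure 118 mm over their backs; the gripper's body (76 mm by 178 mm) begins 60 mm behind the grasp point.
Start: joints at [-1.296, 0.379, 1.734, -0, 1.028, -0.033], TCP at [0.212, -0.667, 0.214] pointing down, gripper open.
Joint ranges: [-2.77, 2.77], [-0.74, 2.19], [0, 2.66], [-1.06, 4.2], [0.31, 2.87], [-3.08, 3.08]. Speed limits (rad/s): [1.89, 1.89, 2.39, 3.14, 3.14, 3.14].

### API

Orientations are given as a unit quaternion [w, x, y, z].
In Python, from bench import env, cams, job gives the robot as it stands.
- The arm moves only by the tool drive_tool, never from a script. Its argument "commands" is a list of rows, each a list of 3 entries, a list of its own where there are three numbers: the gripper command: -1 is shut, 1 is fully open, values between are in proportion, then the shift along the tool's x, y, z in m, then the turn, a rotation vector about the tool's x, y, z in degrees. In form: [[jaw, [tx, ty, tz], [rx, ry, rz]], ...]. A call has 1 to 20 rows; each row is the pose to reach, as a shift and turn from the pose commanded when the call began, along the tool's axes at that moment; what a row does not reach only later rows make up. A row lasts 1/10 s, in which the tool goes at most 50 mm and 8.59 degrees, less where a joint would pass 70% of its speed; a pose out of reach is approached as far as the arm can. A call with a gripper value outside its range is refused whole. The fingers move at their own pace and stop on an object; "squeeze" is the grip in N (left out, the last holds). Time passes only in rows, so rows that repeat a pose let the fingers close. It gives the time, the measured TCP pose, the force and the opening at its end, in the units of the state.
- env.state(): the state, without advancing time (a new reading comes with each control period).
- cams.camera(name): name is "scene" or "top" or "wrist"; returns a dict with "pixels" (480x640x3 uint8, red, green, blue), "range_z" (480x640 float32, m along the optical axis (not along the pixel's ray), 0 where there is no reading), "K" (3x3 intrinsics, pixels), "R" (3x3) and "t" (3): a world point X has camera coordinates R X + t. Camera axes: x right, y down, z forward; pixel columns grow to the right and rows downward; lengths in m; the calibration is good to about 2 mm. The wrist camera is an equidistant fisheye: a pixel r from the principal point sees the ray r / f radians off the axis. A picture is of the moment at which its call begins.
- job.close_job(): hands the job in, once; it reports no verdict.
Trained networks look in a picture, given as the dict that the camera call returned (one of the last four; its "shot" number tells which), for a name from the list of things; names that differ only in an ending like _2 or _b are one class to them, and where a whole thing is asked for, a point or a joint stands for the part that bears it (a point fixed in the world has none). Each returns a list of dicts, best first, with "confidence" (0 to 1); they miss things now and then, are a little off and sometimes report something else, mostly with a low value. They report only what shows in the picture. A call takes as long as a camera call.
- cams.boxes_of(picture, label): "extent" ([left, top, right, bottom] in pixels, round what is visible of it).
The state is a dict: "time_s": time; "joint_positions": joint angles; "joint_vel": joint speeds; "effort": joint torques, N m; "tool_pos": TCP position; "orientation": TCP orientation; "ft_force": force on the tool from outside, world axes, zero at the start; "ft_torque": the same for the moment, N m; "width": opening from 0.0 (shut) to 1.0 (fully open).
Only numpy, scipy, OpenCV 4.12 (cv2) and the standard library are available. Lean on these libraries where they do the work, as an engineer would, in place of code of your own. Each camera call takes 0.05 s, during which the arm holds its last target. There are 200 camera calls.

## Working session

There is one attempt and no reset: what is moved stays moved. The work goes in short steps, Python scripts to look and compute and a tool call to move; the robot and the scene stay as the last step left them, time stands still between calls to the robot, and variables do not carry over. Pictures are saved under pics/ and viewed, about 8 in all and at most 12, crops included, and the job is handed in when it is done.

Besides the shell and the picture viewer there is one more tool, called as name(argument=value, ...), one argument or row to a line, values as JSON. drive_tool: Moves the arm, as the interface text tells. Its arguments: {"type":"object","properties":{"commands":{"type":"array"},"squeeze":{"type":"number"}},"required":["commands"]}

```bash
ls; mkdir -p pics; python3 - <<'E'
from bench import env,cams,job
import cv2,numpy as np
s=env.state(); print({k:np.round(v,3).tolist() for k,v in s.items()})
for n in ["scene","top"]:
    p=cams.camera(n); cv2.imwrite(f"pics/{n}0.png",p["pixels"][:,:,::-1])
    print(n,p["K"].tolist(),p["R"].round(4).tolist(),p["t"].round(4).tolist())
    for l in ["press","crank","knob_top","crank_axis","plunger_top","plunger","slide_centre","carriage","cover_box","dish","dropper","stain_jar"]:
        print(l,[(np.round(d["extent"]).astype(int).tolist(),round(d["confidence"],2)) for d in cams.boxes_of(p,l)[:2]])
E
```

```text
pics
{'time_s': 0.0, 'joint_positions': [-1.296, 0.379, 1.735, 0.0, 1.028, -0.033], 'joint_vel': [-0.001, -0.0, 0.002, -0.001, -0.0, -0.001], 'effort': [0.002, -76.372, -43.436, 0.065, 0.043, -0.0], 'tool_pos': [0.212, -0.667, 0.213], 'orientation': [0.57, 0.418, 0.571, -0.417], 'ft_force': [0.262, -0.536, -0.63], 'ft_torque': [0.018, -0.012, 0.009], 'width': 1.002}
scene [[539.0422177987479, 0.0, 316.18737940717375], [0.0, 539.0422177987479, 233.87770165734227], [0.0, 0.0, 1.0]] [[-0.2201, 0.9754, 0.009], [0.7068, 0.1658, -0.6877], [-0.6723, -0.145, -0.7259]] [0.0983, -0.3116, 1.6626]
press [([198, 207, 362, 289], 0.9), ([286, 286, 303, 317], 0.73)]
crank [([268, 239, 304, 273], 0.58), ([226, 213, 246, 246], 0.54)]
knob_top [([237, 211, 246, 228], 0.57), ([266, 240, 303, 272], 0.57)]
crank_axis [([199, 206, 362, 290], 0.89)]
plunger_top [([467, 246, 504, 283], 0.74), ([315, 204, 337, 256], 0.6)]
plunger [([314, 208, 336, 251], 0.81), ([266, 240, 302, 273], 0.2)]
slide_centre [([270, 240, 302, 269], 0.6)]
carriage [([266, 237, 300, 274], 0.79)]
cover_box [([314, 204, 336, 256], 0.63)
[... 174 characters left out ...]
.0, 316.9600363855652], [0.0, 526.1515886673094, 241.37871491364416], [0.0, 0.0, 1.0]] [[-0.0009, -1.0, -0.0089], [-0.9922, 0.002, -0.1248], [0.1248, 0.0088, -0.9921]] [0.0374, 0.599, 1.3266]
press [([283, 220, 427, 298], 0.93)]
crank [([390, 241, 405, 269], 0.74)]
knob_top [([393, 260, 403, 269], 0.47)]
crank_axis [([284, 219, 426, 301], 0.92)]
plunger_top [([308, 248, 323, 267], 0.73)]
plunger [([310, 252, 326, 269], 0.54)]
slide_centre [([331, 239, 370, 278], 0.68)]
carriage [([333, 242, 369, 275], 0.76)]
cover_box [([311, 307, 332, 326], 0.74)]
dish [([380, 293, 417, 332], 0.88)]
dropper [([327, 202, 342, 216], 0.63), ([281, 220, 425, 300], 0.21)]
stain_jar [([383, 179, 409, 204], 0.56)]
```

```bash
python3 - <<'E'
import cv2,numpy as np
a=cv2.imread("pics/top0.png")[165:345,260:440]
a=cv2.resize(a,None,fx=3.3,fy=3.3,interpolation=cv2.INTER_CUBIC)
cv2.imwrite("pics/top0c.png",a)
E
```

```text
(no output)
```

View pics/top0c.png

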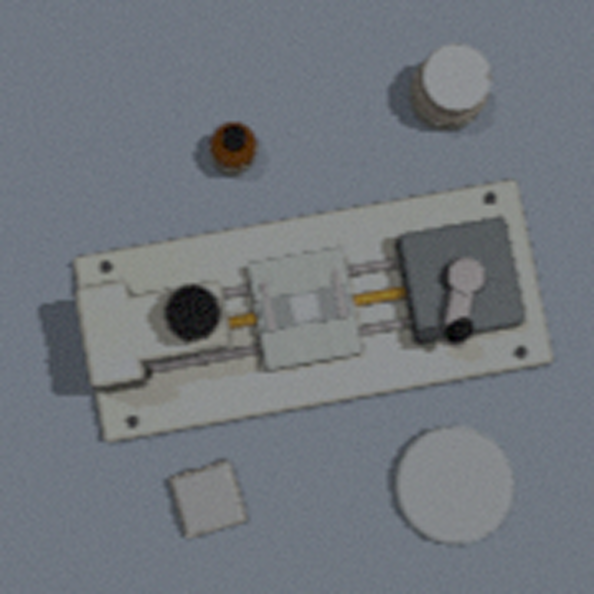

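View pics/scene0.png

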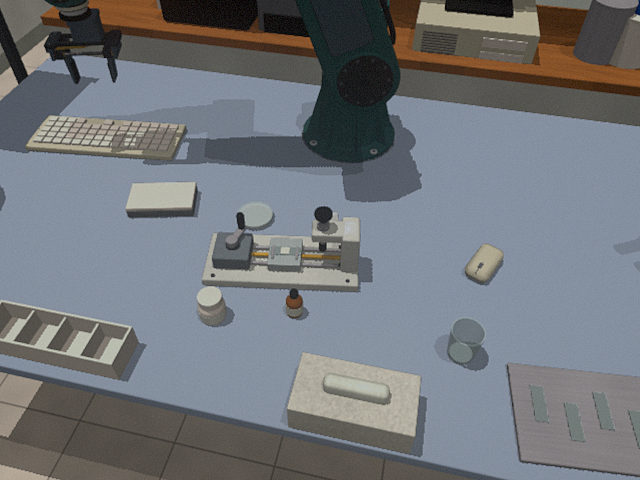

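```bash
cat > h.py <<'E'
import numpy as np
def ray(p,px,z):
    "world point on the pinhole pixel's ray at height z"
    R,t=p["R"],p["t"]; C=-R.T@t
    d=R.T@np.linalg.solve(p["K"],[px[0],px[1],1.]); return C+d*(z-C[2])/d[2]
def proj(p,X):
    c=p["R"]@np.asarray(X)+p["t"]; q=p["K"]@c; return q[:2]/q[2]
E
python3 - <<'E'
from bench import env,cams,job
from h import *
from scipy.spatial.transform import Rotation as Ro
p=cams.camera("top")
f=lambda u,v,z: ray(p,(260+(u+.5)/3.3-.5,165+(v+.5)/3.3-.5),z)
c=[f(u,v,.024)[:2] for u,v in [(77,257),(517,182),(551,361),(106,440)]]
print("corners",np.round(c,4).tolist(), "ctr",np.mean(c,0).round(4))
ym=(c[0]+c[3])/2-(c[1]+c[2])/2; print("len",np.linalg.norm(ym),"yaw",np.arctan2(-ym[0],ym[1]))
print("width",np.linalg.norm(c[0]-c[3]),np.linalg.norm(c[1]-c[2]))
hub=f(465,273,.082);kn=f(459,329,.124);pl=f(193,311,.18)
print("hub",hub,"knob",kn,"plunger",pl,"d",kn-hub)
ax=pl-hub; print("hub-pl",np.linalg.norm(ax[:2]),"yaw",np.arctan2(-ax[0],ax[1]))
for n,e,z in [("dish",[380,293,417,332],.016),("cover",[311,307,332,326],.032),("drop",[327,202,342,216],.07),("jar",[383,179,409,204],.07)]:
    print(n,ray(p,((e[0]+e[2])/2,(e[1]+e[3])/2),z).round(3))
# depth-derived centroid of knob & plunger tops
Z=p["range_z"];v,u=np.mgrid[:480,:640];
P=(np.linalg.solve(p["K"],np.stack([u*Z,v*Z,Z]).reshape(3,-1))-p["t"][:,None]); P=(p["R"].T@P).T.reshape(480,640,3)
def cen(c0,r,z0,z1):
    m=(Z>0)&(np.hypot(P[...,0]-c0[0],P[...,1]-c0[1])<r)&(P[...,2]>z0)&(P[...,2]<z1); q=P[m]; return m.sum(),((q.max(0)+q.min(0))/2).round(4),q.mean(0).round(4)
print("knob",cen(kn,.03,.112,.135)); print("pl",cen(pl,.04,.17,.19)); print("hub",cen(hub,.03,.074,.09))
s=env.state(); print(Ro.from_quat(np.roll(s["orientation"],-1)).as_matrix().round(3))
E
```

```text
corners [[0.598, 0.1256], [0.6575, -0.2246], [0.5148, -0.2478], [0.4535, 0.1019]] ctr [ 0.5559 -0.0612]
len 0.35512477636766515 yaw 0.17104098275107535
width 0.1464494867528869 0.14448499993021427
hub [ 0.5779865  -0.17296475  0.082     ] knob [ 0.53203421 -0.16139988  0.124     ] plunger [0.54040585 0.0325638  0.18      ] d [-0.04595229  0.01156487  0.042     ]
hub-pl 0.20893608814589684 yaw 0.18085094268433807
dish [ 0.416 -0.174  0.016]
cover [0.406 0.025 0.032]
drop [ 0.678 -0.009  0.07 ]
jar [ 0.723 -0.166  0.07 ]
knob (np.int64(44), array([ 0.532 , -0.1623,  0.1229]), array([ 0.5317, -0.1618,  0.1244]))
pl (np.int64(232), array([0.5392, 0.0352, 0.1789]), array([0.5392, 0.0344, 0.1808]))
hub (np.int64(139), array([ 0.569 , -0.1717,  0.0821]), array([ 0.5702, -0.1708,  0.0821]))
[[ 0.     0.953  0.303]
 [ 0.     0.303 -0.953]
 [-1.     0.    -0.   ]]
```

drive_tool(
  commands=[
    [0, [0.03, 0.458, -0.384], [17.6, 0, 0]],
    [0, [0.03, 0.458, -0.384], [17.6, 0, 0]],
    [0, [0.03, 0.458, -0.384], [17.6, 0, 0]],
    [0, [0.03, 0.458, -0.384], [17.6, 0, 0]],
    [0, [0.03, 0.458, -0.384], [17.6, 0, 0]],
    [0, [0.03, 0.458, -0.384], [17.6, 0, 0]],
    [0, [0.03, 0.458, -0.384], [17.6, 0, 0]],
    [0, [0.03, 0.458, -0.384], [17.6, 0, 0]],
    [0, [0.03, 0.458, -0.384], [17.6, 0, 0]],
    [0, [0.03, 0.458, -0.384], [17.6, 0, 0]],
    [0, [0.03, 0.458, -0.384], [17.6, 0, 0]],
    [0, [0.03, 0.458, -0.384], [17.6, 0, 0]],
    [0, [0.03, 0.458, -0.384], [17.6, 0, 0]],
    [0, [0.03, 0.458, -0.384], [17.6, 0, 0]],
    [0, [0.03, 0.458, -0.384], [17.6, 0, 0]],
  ],
  squeeze=12,
)

```text
time_s: 2.85
tool_pos: [0.5318, -0.163, 0.184]
orientation: [0.5, 0.5, 0.5, -0.5]
ft_force: [1.2, -0.2, 0.2]
width: 0.502
```

```bash
python3 - <<'E'
from bench import env,cams,job
from h import *
import cv2
p=cams.camera("wrist"); print(p["K"].tolist(),p["R"].round(3).tolist(),p["t"].round(3).tolist())
def fproj(X):
    c=p["R"]@np.asarray(X)+p["t"]; r=np.hypot(c[0],c[1]); th=np.arctan2(r,c[2]); return p["K"][:2,2]+p["K"][0,0]*th*c[:2]/r
im=p["pixels"][:,:,::-1].copy()
for X in [(.532,-.162,.124),(.576,-.172,.082),(.539,.035,.18)]:
    q=fproj(X); print(q); cv2.drawMarker(im,tuple(int(round(a)) for a in q),(0,0,255),0,10,1)
cv2.imwrite("pics/w1.png",im)
E
```

```text
[[371.64829954431775, 0.0, 318.4499606249982], [0.0, 371.64829954431775, 239.80518593497297], [0.0, 0.0, 1.0]] [[0.0, -1.0, 0.001], [-0.961, -0.0, 0.276], [-0.276, -0.001, -0.961]] [-0.164, 0.489, 0.51]
[316.42855747 257.3771079 ]
[330.17503671 182.5359027 ]
[ 17.44653221 270.47358555]
```

View pics/w1.png

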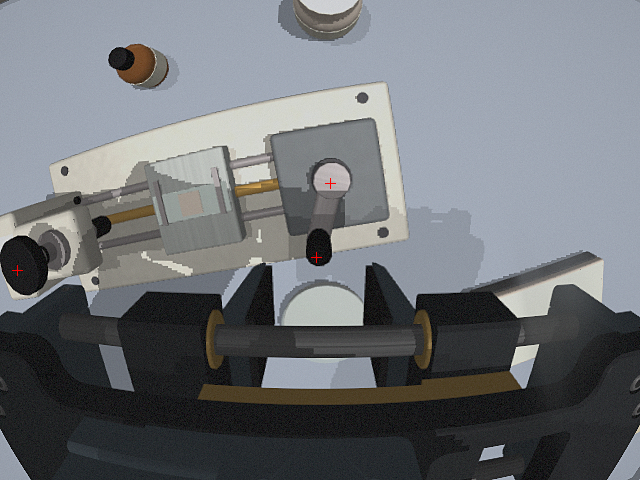

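drive_tool(
  commands=[
    [0, [0.03, 0, -0.001], [0, 0, 0]],
    [0, [0.06, 0, -0.001], [0, 0, 0]],
    [0, [0.091, 0, -0.001], [0, 0, 0]],
    [0, [0.091, 0, -0.001], [0, 0, 0]],
    [-1, [0.091, 0, -0.001], [0, 0, 0]],
    [-1, [0.091, 0, -0.001], [0, 0, 0]],
    [-1, [0.091, 0, -0.001], [0, 0, 0]],
    [-1, [0.091, 0, -0.001], [0, 0, 0]],
    [-1, [0.091, 0, -0.001], [0, 0, 0]],
    [-1, [0.091, 0, -0.001], [0, 0, 0]],
  ],
)

```text
time_s: 3.9
tool_pos: [0.533, -0.1618, 0.0941]
orientation: [0.501, 0.5, 0.5, -0.5]
ft_force: [-1.4, -2.1, 8.8]
width: 0.192
```

```bash
cat >> h.py <<'E'
def arc(cur,c,r,phis,dz=0):
    return [[-1,[dz,round(float(c[0]+r*np.cos(f)-cur[0]),4),round(float(-(c[1]+r*np.sin(f)-cur[1])),4)],[0,0,0]] for f in phis]
E
python3 - <<'E'
from h import *
from bench import env
s=env.state(); print(np.round(s["ft_force"],1),np.round(s["ft_torque"],2),s["tool_pos"])
f0=np.pi-.2235
a=np.deg2rad([2,6,12,19]+[19+8*i for i in range(1,17)])
print(np.rad2deg(f0)-19-128); print(arc((.532,-.162),(.576,-.172),.0451,f0-a))
E
```

```text
[-1.4 -2.1  8.8] [-0.29  0.34  0.02] [ 0.53295356 -0.16176285  0.09405132]
20.194393278826112
[[-1, [0, 0.0004, -0.0015], [0, 0, 0]], [-1, [0, 0.0013, -0.0045], [0, 0, 0]], [-1, [0, 0.0031, -0.0089], [0, 0, 0]], [-1, [0, 0.0057, -0.0138], [0, 0, 0]], [-1, [0, 0.0094, -0.0189], [0, 0, 0]], [-1, [0, 0.0137, -0.0234], [0, 0, 0]], [-1, [0, 0.0187, -0.0273], [0, 0, 0]], [-1, [0, 0.0241, -0.0305], [0, 0, 0]], [-1, [0, 0.0299, -0.0328], [0, 0, 0]], [-1, [0, 0.036, -0.0344], [0, 0, 0]], [-1, [0, 0.0423, -0.0351], [0, 0, 0]], [-1, [0, 0.0486, -0.0349], [0, 0, 0]], [-1, [0, 0.0548, -0.0338], [0, 0, 0]], [-1, [0, 0.0608, -0.0319], [0, 0, 0]], [-1, [0, 0.0664, -0.0291], [0, 0, 0]], [-1, [0, 0.0716, -0.0256], [0, 0, 0]], [-1, [0, 0.0763, -0.0214], [0, 0, 0]], [-1, [0, 0.0804, -0.0166], [0, 0, 0]], [-1, [0, 0.0837, -0.0113], [0, 0, 0]], [-1, [0, 0.0863, -0.0056], [0, 0, 0]]]
```

drive_tool(
  commands=[
    [-1, [-0.001, 0.0004, -0.0015], [0, 0, 0]],
    [-1, [-0.001, 0.0013, -0.0045], [0, 0, 0]],
    [-1, [-0.001, 0.0031, -0.0089], [0, 0, 0]],
    [-1, [-0.001, 0.0057, -0.0138], [0, 0, 0]],
    [-1, [-0.001, 0.0094, -0.0189], [0, 0, 0]],
    [-1, [-0.001, 0.0137, -0.0234], [0, 0, 0]],
    [-1, [-0.001, 0.0187, -0.0273], [0, 0, 0]],
    [-1, [-0.001, 0.0241, -0.0305], [0, 0, 0]],
    [-1, [-0.001, 0.0299, -0.0328], [0, 0, 0]],
    [-1, [-0.001, 0.036, -0.0344], [0, 0, 0]],
    [-1, [-0.001, 0.0423, -0.0351], [0, 0, 0]],
    [-1, [-0.001, 0.0486, -0.0349], [0, 0, 0]],
    [-1, [-0.001, 0.0548, -0.0338], [0, 0, 0]],
    [-1, [-0.001, 0.0608, -0.0319], [0, 0, 0]],
    [-1, [-0.001, 0.0664, -0.0291], [0, 0, 0]],
    [-1, [-0.001, 0.0716, -0.0256], [0, 0, 0]],
    [-1, [-0.001, 0.0763, -0.0214], [0, 0, 0]],
    [-1, [-0.001, 0.0804, -0.0166], [0, 0, 0]],
    [-1, [-0.001, 0.0837, -0.0113], [0, 0, 0]],
    [-1, [-0.001, 0.0863, -0.0056], [0, 0, 0]],
  ],
)

```text
time_s: 5.9
tool_pos: [0.6185, -0.1558, 0.0942]
orientation: [0.5, 0.5, 0.5, -0.5]
ft_force: [-3.8, 1.2, 4.3]
width: 0.19
```

```bash
python3 - <<'E'
from h import *
c=(.576,-.172);r=.0451
for s in [20.2,-179.8,-379.8]:
    f=np.deg2rad(s); cur=(c[0]+r*np.cos(f),c[1]+r*np.sin(f))
    print(s,str(arc(cur,c,r,np.deg2rad(s-10*np.arange(1,21)))).replace(" ",""))
E
```

```text
20.2 [[-1,[0,0.0021,0.0076],[0,0,0]],[-1,[0,0.0028,0.0154],[0,0,0]],[-1,[0,0.0021,0.0232],[0,0,0]],[-1,[0,0.0001,0.0309],[0,0,0]],[-1,[0,-0.0032,0.038],[0,0,0]],[-1,[0,-0.0077,0.0444],[0,0,0]],[-1,[0,-0.0132,0.05],[0,0,0]],[-1,[0,-0.0196,0.0546],[0,0,0]],[-1,[0,-0.0268,0.0579],[0,0,0]],[-1,[0,-0.0343,0.06],[0,0,0]],[-1,[0,-0.0422,0.0607],[0,0,0]],[-1,[0,-0.05,0.06],[0,0,0]],[-1,[0,-0.0576,0.058],[0,0,0]],[-1,[0,-0.0647,0.0547],[0,0,0]],[-1,[0,-0.0712,0.0502],[0,0,0]],[-1,[0,-0.0768,0.0447],[0,0,0]],[-1,[0,-0.0813,0.0383],[0,0,0]],[-1,[0,-0.0847,0.0311],[0,0,0]],[-1,[0,-0.0867,0.0236],[0,0,0]],[-1,[0,-0.0874,0.0157],[0,0,0]]]
-179.8 [[-1,[0,0.0007,-0.0078],[0,0,0]],[-1,[0,0.0027,-0.0154],[0,0,0]],[-1,[0,0.006,-0.0226],[0,0,0]],[-1,[0,0.0105,-0.029],[0,0,0]],[-1,[0,0.016,-0.0346],[0,0,0]],[-1,[0,0.0224,-0.0391],[0,0,0]],[-1,[0,0.0295,-0.0425],[0,0,0]],[-1,[0,0.0371,-0.0445],[0,0,0]],[-1,[0,0.0449,-0.0453],[0,0,0]],[-1,[0,0.0528,-0.0446],[0,0,0]],[-1,[0,0.0604,-0.0426],[0,0,0]],[-1,[0,0.0675,-0.0393],[0,0,0]],[-1,[0,0.074,-0.0348],[0,0,0]],[-1,[0,0.0795,-0.0293],[0,0,0]],[-1,[0,0.0841,-0.0228],[0,0,0]],[-1,[0,0.0874,-0.0157],[0,0,0]],[-1,[0,0.0895,-0.0081],[0,0,0]],[-1,[0,0.0902,-0.0003],[0,0,0]],[-1,[0,0.0895,0.0075],[0,0,0]],[-1,[0,0.0875,0.0151],[0,0,0]]]
-379.8 [[-1,[0,-0.0033,0.0071],[0,0,0]],[-1,[0,-0.0078,0.0136],[0,0,0]],[-1,[0,-0.0133,0.0192],[0,0,0]],[-1,[0,-0.0197,0.0237],[0,0,0]],[-1,[0,-0.0269,0.027],[0,0,0]],[-1,[0,-0.0344,0.0291],[0,0,0]],[-1,[0,-0.0423,0.0298],[0,0,0]],[-1,[0,-0.0501,0.0292],[0,0,0]],[-1,[0,-0.0577,0.0272],[0,0,0]],[-1,[0,-0.0648,0.0239],[0,0,0]],[-1,[0,-0.0713,0.0194],[0,0,0]],[-1,[0,-0.0769,0.0138],[0,0,0]],[-1,[0,-0.0814,0.0074],[0,0,0]],[-1,[0,-0.0848,0.0003],[0,0,0]],[-1,[0,-0.0868,-0.0073],[0,0,0]],[-1,[0,-0.0875,-0.0151],[0,0,0]],[-1,[0,-0.0869,-0.023],[0,0,0]],[-1,[0,-0.0849,-0.0306],[0,0,0]],[-1,[0,-0.0816,-0.0377],[0,0,0]],[-1,[0,-0.0771,-0.0441],[0,0,0]]]
```

drive_tool(
  commands=[
    [-1, [0, 0.0021, 0.0076], [0, 0, 0]],
    [-1, [0, 0.0028, 0.0154], [0, 0, 0]],
    [-1, [0, 0.0021, 0.0232], [0, 0, 0]],
    [-1, [0, 0.0001, 0.0309], [0, 0, 0]],
    [-1, [0, -0.0032, 0.038], [0, 0, 0]],
    [-1, [0, -0.0077, 0.0444], [0, 0, 0]],
    [-1, [0, -0.0132, 0.05], [0, 0, 0]],
    [-1, [0, -0.0196, 0.0546], [0, 0, 0]],
    [-1, [0, -0.0268, 0.0579], [0, 0, 0]],
    [-1, [0, -0.0343, 0.06], [0, 0, 0]],
    [-1, [0, -0.0422, 0.0607], [0, 0, 0]],
    [-1, [0, -0.05, 0.06], [0, 0, 0]],
    [-1, [0, -0.0576, 0.058], [0, 0, 0]],
    [-1, [0, -0.0647, 0.0547], [0, 0, 0]],
    [-1, [0, -0.0712, 0.0502], [0, 0, 0]],
    [-1, [0, -0.0768, 0.0447], [0, 0, 0]],
    [-1, [0, -0.0813, 0.0383], [0, 0, 0]],
    [-1, [0, -0.0847, 0.0311], [0, 0, 0]],
    [-1, [0, -0.0867, 0.0236], [0, 0, 0]],
    [-1, [0, -0.0874, 0.0157], [0, 0, 0]],
  ],
)

```text
time_s: 7.9
tool_pos: [0.5313, -0.1712, 0.0941]
orientation: [0.5, 0.5, 0.5, -0.5]
ft_force: [7.0, -2.4, 3.6]
width: 0.19
```

```bash
python3 - <<'E'
from bench import env,cams
from h import *
p=cams.camera("top")
for l in ["knob_top","carriage"]: print(l,[(np.round(d["extent"]).astype(int).tolist(),round(d["confidence"],2)) for d in cams.boxes_of(p,l)[:2]])
import cv2
cv2.imwrite("pics/top2c.png",cv2.resize(p["pixels"][165:345,260:440,::-1],None,fx=3.3,fy=3.3,interpolation=2))
E
```

```text
knob_top []
carriage [([319, 238, 353, 280], 0.7), ([280, 217, 416, 299], 0.32)]
```

View pics/top2c.png

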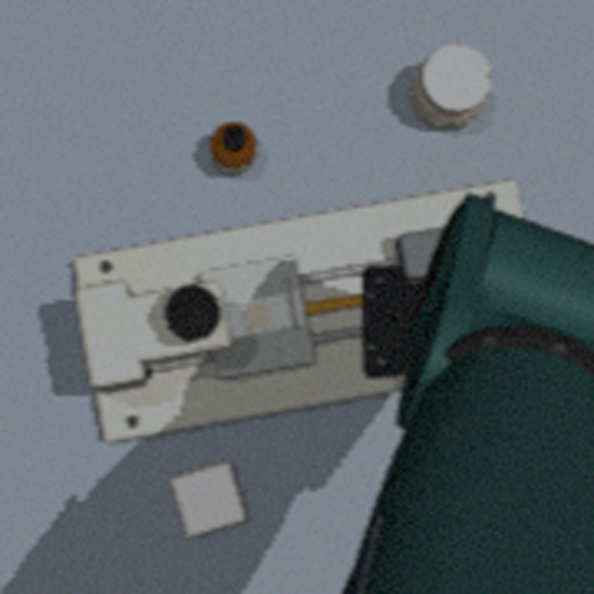

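drive_tool(
  commands=[
    [-1, [0, 0.0007, -0.0078], [0, 0, 0]],
    [-1, [0, 0.0027, -0.0154], [0, 0, 0]],
    [-1, [0, 0.006, -0.0226], [0, 0, 0]],
    [-1, [0, 0.0105, -0.029], [0, 0, 0]],
    [-1, [0, 0.016, -0.0346], [0, 0, 0]],
    [-1, [0, 0.0224, -0.0391], [0, 0, 0]],
    [-1, [0, 0.0295, -0.0425], [0, 0, 0]],
    [-1, [0, 0.0371, -0.0445], [0, 0, 0]],
    [-1, [0, 0.0449, -0.0453], [0, 0, 0]],
    [-1, [0, 0.0528, -0.0446], [0, 0, 0]],
    [-1, [0, 0.0604, -0.0426], [0, 0, 0]],
    [-1, [0, 0.0675, -0.0393], [0, 0, 0]],
    [-1, [0, 0.074, -0.0348], [0, 0, 0]],
    [-1, [0, 0.0795, -0.0293], [0, 0, 0]],
    [-1, [0, 0.0841, -0.0228], [0, 0, 0]],
    [-1, [0, 0.0874, -0.0157], [0, 0, 0]],
    [-1, [0, 0.0895, -0.0081], [0, 0, 0]],
    [-1, [0, 0.0902, -0.0003], [0, 0, 0]],
    [-1, [0, 0.0895, 0.0075], [0, 0, 0]],
    [-1, [0, 0.0875, 0.0151], [0, 0, 0]],
  ],
)

```text
time_s: 10.05
tool_pos: [0.6198, -0.1863, 0.0943]
orientation: [0.501, 0.5, 0.5, -0.499]
ft_force: [7.7, -0.4, 3.6]
width: 0.191
```

drive_tool(
  commands=[
    [-1, [0, -0.0033, 0.0071], [0, 0, 0]],
    [-1, [0, -0.0078, 0.0136], [0, 0, 0]],
    [-1, [0, -0.0133, 0.0192], [0, 0, 0]],
    [-1, [0, -0.0197, 0.0237], [0, 0, 0]],
    [-1, [0, -0.0269, 0.027], [0, 0, 0]],
    [-1, [0, -0.0344, 0.0291], [0, 0, 0]],
    [-1, [0, -0.0423, 0.0298], [0, 0, 0]],
    [-1, [0, -0.0501, 0.0292], [0, 0, 0]],
    [-1, [0, -0.0577, 0.0272], [0, 0, 0]],
    [-1, [0, -0.0648, 0.0239], [0, 0, 0]],
    [-1, [0, -0.0713, 0.0194], [0, 0, 0]],
    [-1, [0, -0.0769, 0.0138], [0, 0, 0]],
    [-1, [0, -0.0814, 0.0074], [0, 0, 0]],
    [-1, [0, -0.0848, 0.0003], [0, 0, 0]],
    [-1, [0, -0.0868, -0.0073], [0, 0, 0]],
    [-1, [0, -0.0875, -0.0151], [0, 0, 0]],
    [-1, [0, -0.0869, -0.023], [0, 0, 0]],
    [-1, [0, -0.0849, -0.0306], [0, 0, 0]],
    [-1, [0, -0.0816, -0.0377], [0, 0, 0]],
    [-1, [0, -0.0771, -0.0441], [0, 0, 0]],
  ],
)

```text
time_s: 12.05
tool_pos: [0.5427, -0.1426, 0.0942]
orientation: [0.501, 0.5, 0.499, -0.499]
ft_force: [8.2, -11.4, -0.6]
width: 0.191
```

```bash
python3 - <<'E'
from h import *
c=(.576,-.172);r=.0451
s=-579.8
f=np.deg2rad(s); cur=(c[0]+r*np.cos(f),c[1]+r*np.sin(f))
print(cur,str(arc(cur,c,r,np.deg2rad(s-np.array([8,16,24,32,40,46,51,55,58,60,62,63,64,65,66,67,68,69,70,70])))).replace(" ",""))
E
```

```text
(np.float64(0.541350413085932), np.float64(-0.14313105255322853)) [[-1,[0,0.0044,-0.0045],[0,0,0]],[-1,[0,0.0093,-0.0084],[0,0,0]],[-1,[0,0.0147,-0.0116],[0,0,0]],[-1,[0,0.0206,-0.014],[0,0,0]],[-1,[0,0.0267,-0.0155],[0,0,0]],[-1,[0,0.0313,-0.0161],[0,0,0]],[-1,[0,0.0353,-0.0162],[0,0,0]],[-1,[0,0.0384,-0.0161],[0,0,0]],[-1,[0,0.0408,-0.0158],[0,0,0]],[-1,[0,0.0423,-0.0156],[0,0,0]],[-1,[0,0.0439,-0.0153],[0,0,0]],[-1,[0,0.0446,-0.0151],[0,0,0]],[-1,[0,0.0454,-0.0149],[0,0,0]],[-1,[0,0.0462,-0.0147],[0,0,0]],[-1,[0,0.0469,-0.0145],[0,0,0]],[-1,[0,0.0477,-0.0143],[0,0,0]],[-1,[0,0.0484,-0.0141],[0,0,0]],[-1,[0,0.0492,-0.0138],[0,0,0]],[-1,[0,0.0499,-0.0136],[0,0,0]],[-1,[0,0.0499,-0.0136],[0,0,0]]]
```

drive_tool(
  commands=[
    [-1, [0, 0.0044, -0.0045], [0, 0, 0]],
    [-1, [0, 0.0093, -0.0084], [0, 0, 0]],
    [-1, [0, 0.0147, -0.0116], [0, 0, 0]],
    [-1, [0, 0.0206, -0.014], [0, 0, 0]],
    [-1, [0, 0.0267, -0.0155], [0, 0, 0]],
    [-1, [0, 0.0313, -0.0161], [0, 0, 0]],
    [-1, [0, 0.0353, -0.0162], [0, 0, 0]],
    [-1, [0, 0.0384, -0.0161], [0, 0, 0]],
    [-1, [0, 0.0384, -0.0161], [0, 0, 0]],
  ],
  squeeze=20,
)

```text
time_s: 12.95
tool_pos: [0.58, -0.1273, 0.094]
orientation: [0.501, 0.499, 0.5, -0.5]
ft_force: [0.5, -15.1, 5.7]
width: 0.188
```

drive_tool(
  commands=[
    [-1, [0, 0.002, 0.0003], [0, 0, 0]],
    [-1, [0, 0.0039, 0.0006], [0, 0, 0]],
    [-1, [0, 0.0055, 0.001], [0, 0, 0]],
    [-1, [0, 0.007, 0.0014], [0, 0, 0]],
    [-1, [0, 0.007, 0.0014], [0, 0, 0]],
  ],
)

```text
time_s: 13.45
tool_pos: [0.5856, -0.1281, 0.0938]
orientation: [0.5, 0.499, 0.501, -0.501]
ft_force: [-9.1, -10.0, 12.8]
width: 0.193
```

drive_tool(
  commands=[
    [-1, [0, 0.0015, 0.0004], [0, 0, 0]],
    [-1, [0, 0.003, 0.0008], [0, 0, 0]],
    [-1, [0, 0.003, 0.0008], [0, 0, 0]],
    [-1, [0, 0.003, 0.0008], [0, 0, 0]],
  ],
)

```text
time_s: 13.85
tool_pos: [0.5867, -0.1282, 0.0934]
orientation: [0.498, 0.498, 0.502, -0.501]
ft_force: [-18.0, -6.0, 20.9]
width: 0.19
```

```bash
python3 - <<'E'
from bench import env,cams
import numpy as np,cv2
s=env.state(); print(np.round(s["ft_force"],1))
p=cams.camera("scene")
cv2.imwrite("pics/sc3.png",cv2.resize(p["pixels"][180:320,180:380,::-1],None,fx=4,fy=4,interpolation=2))
E
```

```text
[-18.   -6.   20.9]
```

View pics/sc3.png

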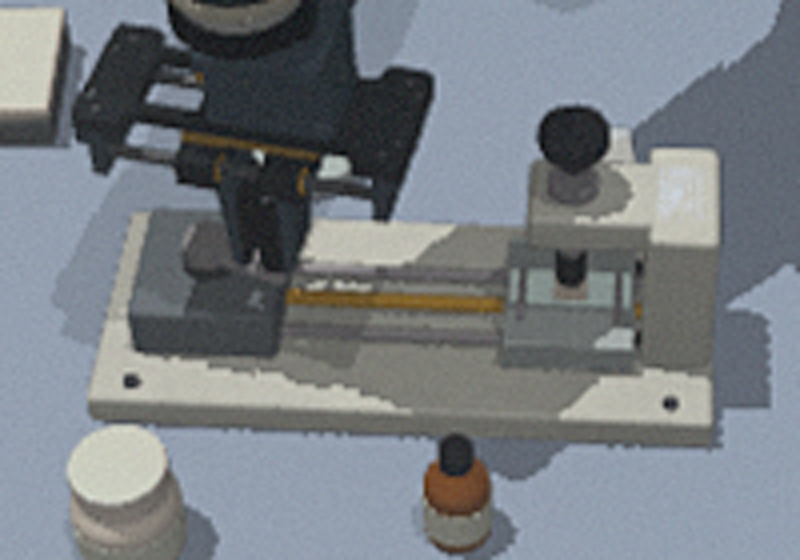

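drive_tool(
  commands=[
    [0, [0, 0.001, 0.0008], [0, 0, 0]],
    [0, [0, 0.001, 0.0008], [0, 0, 0]],
    [0, [0, 0.001, 0.0008], [0, 0, 0]],
    [0, [0, 0.001, 0.0008], [0, 0, 0]],
    [0, [-0.03, 0.001, 0.0008], [0, 0, 0]],
    [0, [-0.07, 0.001, 0.0008], [0, 0, 0]],
    [0, [-0.11, 0.001, 0.0008], [0, 0, 0]],
    [0, [-0.14, 0.001, 0.0008], [0, 0, 0]],
    [0, [-0.14, 0.001, 0.0008], [0, 0, 0]],
  ],
)

```text
time_s: 14.8
tool_pos: [0.5929, -0.1297, 0.2384]
orientation: [0.502, 0.501, 0.498, -0.499]
ft_force: [0.2, -0.1, 0.4]
width: 0.502
```

```bash
python3 - <<'E'
from bench import env,cams
from h import *
import cv2
print({k:np.round(env.state()[k],4).tolist() for k in ("tool_pos","ft_force","width")})
p=cams.camera("wrist")
def fproj(X):
    c=p["R"]@np.asarray(X)+p["t"]; r=np.hypot(c[0],c[1]); th=np.arctan2(r,c[2]); return p["K"][:2,2]+p["K"][0,0]*th*c[:2]/r
im=p["pixels"][:,:,::-1].copy()
for X in [(.539,.035,.18),(.576,-.172,.082)]:
    q=fproj(X); print(q); cv2.drawMarker(im,tuple(int(round(a)) for a in q),(0,0,255),0,10,1)
cv2.imwrite("pics/w4.png",im)
E
```

```text
{'tool_pos': [0.5929, -0.1297, 0.2384], 'ft_force': [0.2193, -0.0928, 0.4113], 'width': 0.5022}
[109.26524907 321.3415142 ]
[363.54407084 242.4125963 ]
```

View pics/w4.png

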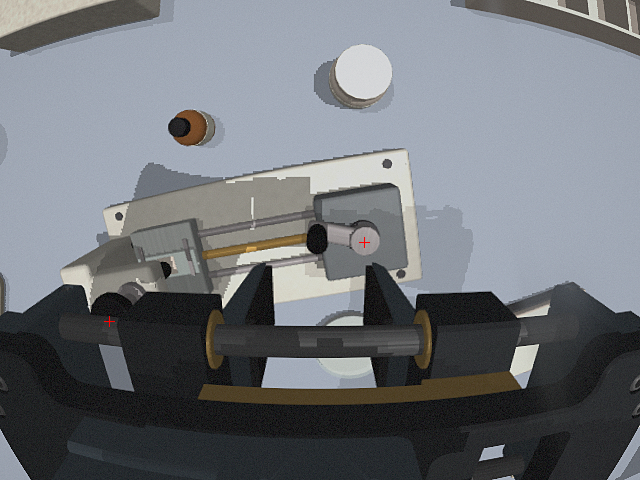

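```bash
python3 - <<'E'
from bench import env,cams
from h import *
p=cams.camera("wrist")
def fproj(X):
    c=p["R"]@np.asarray(X)+p["t"]; r=np.hypot(c[0],c[1]); th=np.arctan2(r,c[2]); return p["K"][:2,2]+p["K"][0,0]*th*c[:2]/r
for d in (70,74,78,82): print(d,fproj((.576+.045*np.cos(np.deg2rad(d)),-.172+.045*np.sin(np.deg2rad(d)),.124)).round(1))
# dark knob centroid
g=p["pixels"].max(2); m=np.zeros_like(g,bool); m[215:265,295:335]=g[215:265,295:335]<60
print([ (b.min(),b.max(),b.mean().round(1)) for b in np.nonzero(m)])
# aluminium carriage far edge vs stop: range gap
E
```

```text
70 [318.2 237.5]
74 [317.  241.2]
78 [316.1 244.8]
82 [315.4 248.6]
[(np.int64(215), np.int64(253), np.float64(238.0)), (np.int64(307), np.int64(328), np.float64(317.2))]
```

drive_tool(
  commands=[
    [-1, [0, -0.0135, -0.045], [0, 0, 0]],
    [-1, [0, -0.03, -0.09], [0, 0, 0]],
    [-1, [0, -0.045, -0.135], [0, 0, 0]],
    [-1, [0, -0.0535, -0.1645], [0, 0, 0]],
    [-1, [0.02, -0.0535, -0.1645], [0, 0, 0]],
    [-1, [0.038, -0.0535, -0.1645], [0, 0, 0]],
    [-1, [0.038, -0.0535, -0.1645], [0, 0, 0]],
    [-1, [0.038, -0.0535, -0.1645], [0, 0, 0]],
    [-1, [0.038, -0.0535, -0.1645], [0, 0, 0]],
  ],
)

```text
time_s: 15.8
tool_pos: [0.5375, 0.0349, 0.1962]
orientation: [0.5, 0.5, 0.5, -0.5]
ft_force: [-0.1, -0.7, -0.7]
width: 0.002
```

```bash
python3 - <<'E'
from bench import env,cams
import numpy as np,cv2
s=env.state(); print(s["tool_pos"].round(4) if hasattr(s["tool_pos"],"round") else s["tool_pos"])
p=cams.camera("scene"); a=cv2.resize(p["pixels"][170:300,250:390,::-1],None,fx=3.5,fy=3.5,interpolation=2)
w=cams.camera("wrist"); b=w["pixels"][200:440,170:470,::-1]
c=np.zeros((455,490+300,3),np.uint8); c[:,:490]=a; c[:240,490:]=b; cv2.imwrite("pics/m5.png",c)
E
```

```text
[0.5375 0.0349 0.1962]
```

View pics/m5.png

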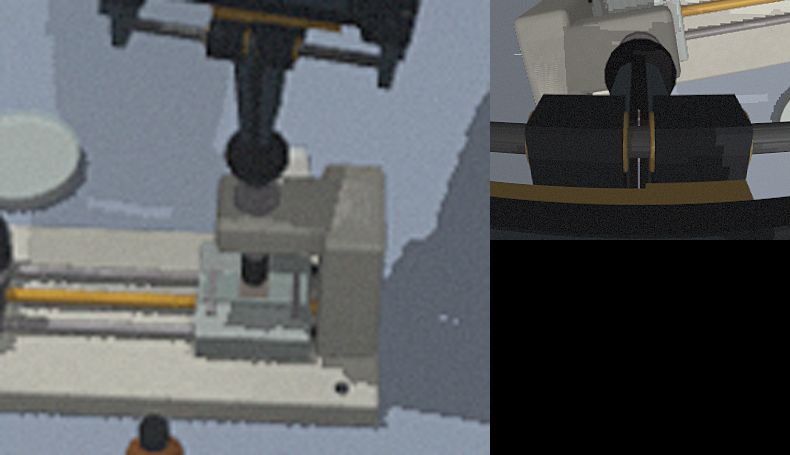

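drive_tool(
  commands=[
    [-1, [0.006, 0.0015, 0], [0, 0, 0]],
    [-1, [0.011, 0.0015, 0], [0, 0, 0]],
    [-1, [0.014, 0.0015, 0], [0, 0, 0]],
    [-1, [0.017, 0.0015, 0], [0, 0, 0]],
    [-1, [0.018, 0.0015, 0], [0, 0, 0]],
    [-1, [0.018, 0.0015, 0], [0, 0, 0]],
    [-1, [0.018, 0.0015, 0], [0, 0, 0]],
  ],
)

```text
time_s: 16.6
tool_pos: [0.5387, 0.0351, 0.1781]
orientation: [0.5, 0.5, 0.5, -0.5]
ft_force: [-3.0, -1.5, 4.3]
width: 0.003
```

drive_tool(
  commands=[
    [-1, [0.002, 0, 0], [0, 0, 0]],
    [-1, [0.004, 0, 0], [0, 0, 0]],
    [-1, [0.005, 0, 0], [0, 0, 0]],
    [-1, [0.006, 0, 0], [0, 0, 0]],
    [-1, [0.006, 0, 0], [0, 0, 0]],
    [-1, [0.006, 0, 0], [0, 0, 0]],
  ],
)

```text
time_s: 17.2
tool_pos: [0.5389, 0.0351, 0.1721]
orientation: [0.5, 0.5, 0.5, -0.5]
ft_force: [-3.0, -1.0, 7.3]
width: 0.005
```

drive_tool(
  commands=[
    [-1, [0.001, 0, 0], [0, 0, 0]],
    [-1, [0.002, 0, 0], [0, 0, 0]],
    [-1, [0.002, 0, 0], [0, 0, 0]],
    [-1, [0.002, 0, 0], [0, 0, 0]],
    [-1, [0.002, 0, 0], [0, 0, 0]],
  ],
)

```text
time_s: 17.7
tool_pos: [0.5389, 0.0351, 0.1701]
orientation: [0.5, 0.5, 0.5, -0.5]
ft_force: [-3.4, -0.8, 8.6]
width: 0.006
```

```bash
python3 - <<'E'
from bench import env,cams
from h import *
import numpy as np,cv2
s=env.state(); print(np.round(s["tool_pos"],4),np.round(s["ft_force"],2))
p=cams.camera("scene"); a=cv2.resize(p["pixels"][190:280,285:375,::-1],None,fx=5.8,fy=5.8,interpolation=2)
cv2.imwrite("pics/m6.png",a)
v=lambda X:((proj(p,X)-(285,190))*5.8).round()
for z in (.1805,.17,.158,.144,.134): print(z,v((.539,.035,z)))
E
```

```text
[0.5389 0.0351 0.1701] [-3.45 -0.85  8.59]
0.1805 [222. 123.]
0.17 [222. 143.]
0.158 [221. 166.]
0.144 [220. 192.]
0.134 [220. 210.]
```

View pics/m6.png

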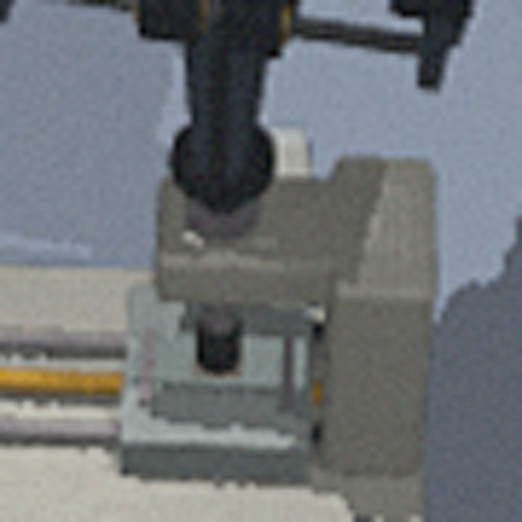

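```bash
python3 -c "
from bench import env,job
print(job.close_job()); s=env.state(); print(s['tool_pos'],s['ft_force'])"
```

```text
the job is handed in; nothing more can be done
None
the job is handed in; nothing more can be done
```

I wound the crank clockwise about 2¼ turns until the carriage hit its stop, let go, then pressed the plunger about 10 mm and handed the job in with the closed fingertips still holding it. The robot clock read about 18 s of the 58 s allowed.

- **Carriage home:** The force at the knob rose to about 18 N at the stop, against the usual 2–4 N. The picture showed the carriage against the column, under the plunger. After release the knob sat at about 77°, where fully home would be about 79°. That is within my measuring error, equal to about 0.2 mm of carriage travel.
- **Plunger:** The last reading had the fingertips at 170.1 mm above the bench with 8.6 N. With the sensor's starting offset of about −0.6 N, that is roughly 9 N, as expected at 10 mm and well short of the bottom.
- **Not confirmed:** The ring reaching the sleeve was too small to see in the picture, so that rests on the height and force readings. The state could not be read after handing in.
- **Other things on the bench:** The fingers only touched the knob and the plunger head. I did not re-measure the other objects at the end. The ones that showed in later pictures had not visibly moved.

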